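Heft the seasoning tins and hold up the fullest over the cup on the portion scale

TASK

We are about to weigh out seasoning for the fried snacks: stand the empty steel cup upright in the middle of the portion scale's pan and let go of it. Then, working from left to right along the wooden board, lift each of the three identical tins a few centimetres straight up to feel its weight and stand it back on its own place, and finish holding the heaviest one upright in the gripper above the cup, a few centimetres clear of its rim (do not put it down or let go; the program ends while holding it). The other two tins end standing on their places, the cup stays on the pan; tip nothing over and leave the spice jar, tape roll and pen cup where they are.

Things in the scene. Friction and masses are not known exactly. Their poses are not given: they have to be found in the camera images.
- tin_1_mid (a point): One of three identical plain closed metal tins of seasoning: round, diameter 58, height 115, with a straight press-on lid of the same diameter taking up the top 27 (it does not come off). The point is at its centre, 57.5 above its underside; z up along its axis. It weighs 190 to 520 g; which of the three is the heaviest cannot be seen and changes place from start to start. The heaviest has at least 150 g (1.5 N) more than either of the others.
- tin_2_mid (a point): One of three identical plain closed metal tins of seasoning: round, diameter 58, height 115, with a straight press-on lid of the same diameter taking up the top 27 (it does not come off). The point is at its centre, 57.5 above its underside; z up along its axis. It weighs 190 to 520 g; which of the three is the heaviest cannot be seen and changes place from start to start. The heaviest has at least 150 g (1.5 N) more than either of the others.
- tin_3_mid (a point): One of three identical plain closed metal tins of seasoning: round, diameter 58, height 115, with a straight press-on lid of the same diameter taking up the top 27 (it does not come off). The point is at its centre, 57.5 above its underside; z up along its axis. It weighs 190 to 520 g; which of the three is the heaviest cannot be seen and changes place from start to start. The heaviest has at least 150 g (1.5 N) more than either of the others.
- place_left (a point): The left (largest y) place of the tin board, centre of its round dark rubber inlay (diameter 74), on the board's top 12 above the counter. The three inlays lie in a row, 120 apart, along the board's y; a tin stands centred on each at the start. The board is pale wood, 100 x 350 x 12, fixed; its x points away from the robot, y to the robot's left (turned up to 0.25 rad either way).
- place_middle (a point): The middle place of the tin board, centre of its round dark rubber inlay (diameter 74), on the board's top 12 above the counter. The three inlays lie in a row, 120 apart, along the board's y; a tin stands centred on each at the start. The board is pale wood, 100 x 350 x 12, fixed; its x points away from the robot, y to the robot's left (turned up to 0.25 rad either way).
- place_right (a point): The right (smallest y) place of the tin board, centre of its round dark rubber inlay (diameter 74), on the board's top 12 above the counter. The three inlays lie in a row, 120 apart, along the board's y; a tin stands centred on each at the start. The board is pale wood, 100 x 350 x 12, fixed; its x points away from the robot, y to the robot's left (turned up to 0.25 rad either way).
- board: The wooden tin board, 100 x 350 x 12, fixed on the counter. Origin at the centre of its underside; x away from the robot, y along the row of tins to the robot's left.
- cup_mid (a point): Empty open steel cup without handle, tapering evenly from 60 across its rim to 48 at its foot, 60 high, wall 3, 140 g. The point is on its axis, half-way up (30 above its underside); z up. It starts standing on the counter to the right of the scale.
- pan_top (a point): Centre of the top of the scale's round steel pan (diameter 120, 6 thick, flat). The pan stands 60 above the counter over a fixed white scale body, 160 x 130 x 43, turned up to 0.25 rad, with a dark display on the side towards the robot. z up.
- pan (a joint): Travel of the sprung pan, in m: 0 unloaded, grows as it is pressed down, at most 0.008; spring 400 N/m, so the cup alone takes it down about 0.0034.
- jar_mid (a point): Bystander: spice jar with a dark cap, diameter 44, height 105. The point is on its axis, 52 above its underside.
- tape_mid (a point): Bystander: roll of brown tape lying flat, diameter 94, height 48. The point is at its centre, 24 above the counter.
- pens_mid (a point): Bystander: woven pen cup with pens, diameter 79, 154 high over all. The point is on its axis, 60 above its underside.
Not all that is in view belongs to the job. What is shaped like the part that bears cup_mid but orange, pink or red is not meant.

How it is judged (in metres and radians):
On the way, in this order (a step that is already met when the one before it is completed fails the run):
1. the cup stands released in the middle of the pan (horizontal distance between cup_mid and pan_top below 0.015 m and z of cup_mid in the frame of pan_top between 0.024 and 0.04 m and angle between cup_mid's own z axis and vertical below 0.1 rad and value of joint pan above 0.0015 m and contact force between the fingers and cup below 0.05 N and linear speed of cup below 0.03 m/s), for 0.2 s.
2. the tin on the left place is held at least 20 mm up off the board, over its place (within 50 mm) (((height (world z) of tin_1_mid above 0.0895 m and horizontal distance between tin_1_mid and place_left below 0.05 m and contact force between the fingers and tin_1 above 1 N and angle between tin_1_mid's own z axis and vertical below 0.35 rad) or (height (world z) of tin_2_mid above 0.0895 m and horizontal distance between tin_2_mid and place_left below 0.05 m and contact force between the fingers and tin_2 above 1 N and angle between tin_2_mid's own z axis and vertical below 0.35 rad) or (height (world z) of tin_3_mid above 0.0895 m and horizontal distance between tin_3_mid and place_left below 0.05 m and contact force between the fingers and tin_3 above 1 N and angle between tin_3_mid's own z axis and vertical below 0.35 rad))), for 0.2 s.
3. the tin on the middle place is held at least 20 mm up off the board, over its place (within 50 mm) (((height (world z) of tin_1_mid above 0.0895 m and horizontal distance between tin_1_mid and place_middle below 0.05 m and contact force between the fingers and tin_1 above 1 N and angle between tin_1_mid's own z axis and vertical below 0.35 rad) or (height (world z) of tin_2_mid above 0.0895 m and horizontal distance between tin_2_mid and place_middle below 0.05 m and contact force between the fingers and tin_2 above 1 N and angle between tin_2_mid's own z axis and vertical below 0.35 rad) or (height (world z) of tin_3_mid above 0.0895 m and horizontal distance between tin_3_mid and place_middle below 0.05 m and contact force between the fingers and tin_3 above 1 N and angle between tin_3_mid's own z axis and vertical below 0.35 rad))), for 0.2 s.
4. the tin on the right place is held at least 20 mm up off the board, over its place (within 50 mm) (((height (world z) of tin_1_mid above 0.0895 m and horizontal distance between tin_1_mid and place_right below 0.05 m and contact force between the fingers and tin_1 above 1 N and angle between tin_1_mid's own z axis and vertical below 0.35 rad) or (height (world z) of tin_2_mid above 0.0895 m and horizontal distance between tin_2_mid and place_right below 0.05 m and contact force between the fingers and tin_2 above 1 N and angle between tin_2_mid's own z axis and vertical below 0.35 rad) or (height (world z) of tin_3_mid above 0.0895 m and horizontal distance between tin_3_mid and place_right below 0.05 m and contact force between the fingers and tin_3 above 1 N and angle between tin_3_mid's own z axis and vertical below 0.35 rad))), for 0.2 s.
At the end, for the whole second after the job is handed in: Heaviest tin held still, upright (0.2 rad), centre within 40 mm of the cup's axis and 190 mm or more up; other two (each under 3.9 N) upright on the board, within 20 mm of a place; cup upright, let go, within 15 mm of the pan's centre, pressing it down 1.5 mm or more (all of step 1 and (((height (world z) of tin_1_mid above 0.19 m and horizontal distance between tin_1_mid and cup_mid below 0.04 m and angle between tin_1_mid's own z axis and vertical below 0.2 rad and contact force between the fingers and tin_1 above 1 N and linear speed of tin_1 below 0.03 m/s) and ((horizontal distance between tin_2_mid and place_left below 0.02 m or horizontal distance between tin_2_mid and place_middle below 0.02 m or horizontal distance between tin_2_mid and place_right below 0.02 m) and height (world z) of tin_2_mid below 0.0755 m and angle between tin_2_mid's own z axis and vertical below 0.1 rad and linear speed of tin_2 below 0.03 m/s) and contact force between board and tin_2 between 1 and 3.9 N and ((horizontal distance between tin_3_mid and place_left below 0.02 m or horizontal distance between tin_3_mid and place_middle below 0.02 m or horizontal distance between tin_3_mid and place_right below 0.02 m) and height (world z) of tin_3_mid below 0.0755 m and angle between tin_3_mid's own z axis and vertical below 0.1 rad and linear speed of tin_3 below 0.03 m/s) and contact force between board and tin_3 between 1 and 3.9 N) or ((height (world z) of tin_2_mid above 0.19 m and horizontal distance between tin_2_mid and cup_mid below 0.04 m and angle between tin_2_mid's own z axis and vertical below 0.2 rad and contact force between the fingers and tin_2 above 1 N and linear speed of tin_2 below 0.03 m/s) and ((horizontal distance between tin_1_mid and place_left below 0.02 m or horizontal distance between tin_1_mid and place_middle below 0.02 m or horizontal distance between tin_1_mid and place_right below 0.02 m) and height (world z) of tin_1_mid below 0.0755 m and angle between tin_1_mid's own z axis and vertical below 0.1 rad and linear speed of tin_1 below 0.03 m/s) and contact force between board and tin_1 between 1 and 3.9 N and ((horizontal distance between tin_3_mid and place_left below 0.02 m or horizontal distance between tin_3_mid and place_middle below 0.02 m or horizontal distance between tin_3_mid and place_right below 0.02 m) and height (world z) of tin_3_mid below 0.0755 m and angle between tin_3_mid's own z axis and vertical below 0.1 rad and linear speed of tin_3 below 0.03 m/s) and contact force between board and tin_3 between 1 and 3.9 N) or ((height (world z) of tin_3_mid above 0.19 m and horizontal distance between tin_3_mid and cup_mid below 0.04 m and angle between tin_3_mid's own z axis and vertical below 0.2 rad and contact force between the fingers and tin_3 above 1 N and linear speed of tin_3 below 0.03 m/s) and ((horizontal distance between tin_1_mid and place_left below 0.02 m or horizontal distance between tin_1_mid and place_middle below 0.02 m or horizontal distance between tin_1_mid and place_right below 0.02 m) and height (world z) of tin_1_mid below 0.0755 m and angle between tin_1_mid's own z axis and vertical below 0.1 rad and linear speed of tin_1 below 0.03 m/s) and contact force between board and tin_1 between 1 and 3.9 N and ((horizontal distance between tin_2_mid and place_left below 0.02 m or horizontal distance between tin_2_mid and place_middle below 0.02 m or horizontal distance between tin_2_mid and place_right below 0.02 m) and height (world z) of tin_2_mid below 0.0755 m and angle between tin_2_mid's own z axis and vertical below 0.1 rad and linear speed of tin_2 below 0.03 m/s) and contact force between board and tin_2 between 1 and 3.9 N))); the arm keeps its last pose, push and grip.
It fails at once if the spice jar is disturbed (moved more than 30 mm) (distance of jar_mid from where it was at the start of the episode above 0.03 m).
It fails at once if the tape roll is disturbed (moved more than 30 mm) (distance of tape_mid from where it was at the start of the episode above 0.03 m).
It fails at once if the pen cup is disturbed (moved more than 30 mm) (distance of pens_mid from where it was at the start of the episode above 0.03 m).
It fails at once if a tin is tipped over (angle between any of tin_1_mid, tin_2_mid, tin_3_mid's own z axis and vertical above 0.7 rad).
It fails at once if a cup is tipped over (angle between cup_mid's own z axis and vertical above 0.7 rad).
It also fails if it takes over 72 s, if anything falls off the work surface, if the arm or the gripper's body presses on something with over 40 N, if the wrist force passes 120 N, or if a joint passes its speed limit or range.

ROBOT

A 6-joint arm with a two-finger parallel gripper is mounted at the origin on a cart in front of the work surface, level with it; the furniture and walls round the work are solid. World frame = base frame: x ahead of the robot, y to its left, z up, the work surface at z = 0. Lengths are in m, angles in degrees, forces in N, time in s.
With the tool pointing down it reaches from about 0.4 to 0.825 m from the base axis. Payload 7 kg.
Tool frame: the origin (TCP) lies between the finger pads; the fingertips stand 17 mm ahead of it and the grasp point (between the pads) lies 2 mm behind it; x points along the fingers, y is the direction in which the jaws open and shut, and the axes are right-handed (so a half turn about x gives the same grasp; the last joint's range is limited). The gripper opens to 88 mm and grips with 3 to 60 N. Pads are 19 mm wide; open, the fingers measure 130 mm over their backs; the gripper's body (78 mm by 193 mm) begins 47 mm behind the grasp point.
Start: joints at [-54.024, 20.546, 0.682, 0, -70.136, -16.507], TCP at [0.225, -0.636, 0.244] pointing down, gripper open.
Joint ranges: [-176.03, 176.03], [-82.01, 121.73], [-58.28, 71.71], [-173.87, 95.51], [-174.79, -0.11], [-173.66, 173.66]. Speed limits (degrees/s): [136.94, 136.94, 172.46, 180, 180, 180].

INTERFACE

Orientations are given as [roll, pitch, yaw] about the fixed x, y, z axes, in that order (R = Rz(yaw) Ry(pitch) Rx(roll)).
In Python, from plant import r gives the robot as it stands.
- The arm moves only by the shell command python3 -m jog 'ROWS' [FORCE]. ROWS is a JSON object of lists of equal length, an entry for each row: "fingers": the opening, from 0 (shut) to 1 (fully open); "dp": the shift along the tool's x, y, z in mm, a list of three; "twist": the turn about the tool's x in degrees. In form: {"fingers": [fingers, ...], "dp": [[dx, dy, dz], ...], "twist": [twist, ...]}. A call has exactly 5 rows; each row is the pose to reach, as a shift and turn from the pose measured when the call began, along the tool's axes at that moment; what a row does not reach only later rows make up. A row lasts 1/10 s, in which the tool goes at most 50 mm and 8.59 degrees, less where a joint would pass 70% of its speed; a pose out of reach is approached as far as the arm can. A call with a gripper value outside its range is refused whole. The fingers move at their own pace and stop on an object; FORCE is the grip in N (left out, the last holds). Time passes only in rows, so rows that repeat a pose let the fingers close, or fill a call up. It gives the time, the measured TCP pose, the force and the opening at its end, in the units of the state.
- r.get_state(): the state, without advancing time (a new reading comes with each control period).
- r.capture(name): name is "scene" or "side" or "wrist"; returns a dict with "frame" (400x640x3 uint8, red, green, blue), "intrinsics" (3x3 intrinsics, pixels), "pose" (4x4, takes a point from camera to world coordinates). Camera axes: x right, y down, z forward; pixel columns grow to the right and rows downward; lengths in m; the calibration is good to about 2 mm. The wrist camera is an equidistant fisheye: a pixel r from the principal point sees the ray r / f radians off the axis. A picture is of the moment at which its call begins. There is no depth.
- r.close_job(): hands the job in, once; it reports no verdict.
The state is a dict: "time_s": time; "joints": joint angles; "qd": joint speeds; "joint_torque": joint torques, N m; "tcp_pos": TCP position; "eef_rot": TCP orientation; "contact_force": force on the tool from outside, world axes, zero at the start; "moment": the same for the moment, N m; "gripper_width": finger opening in m.
Only numpy, scipy, OpenCV 4.12 (cv2) and the standard library are available. Lean on these libraries where they do the work, as an engineer would, in place of code of your own. Each camera call takes 0.05 s, during which the arm holds its last target. There are 200 camera calls.

## Working session

There is one attempt and no reset: what is moved stays moved. The work goes in short steps, Python scripts to look and compute and a shell command to move; the robot and the scene stay as the last step left them, time stands still between calls to the robot, and variables do not carry over. Pictures are saved under pics/ and viewed, on a budget of 10 in all, crops included, one or two more only if the job needs it, and the job is handed in when it is done.

```bash
ls; mkdir -p pics
python3 - <<'E'
from plant import r
import cv2,numpy as np,pickle
s=r.get_state();print(s)
d={}
for n in("scene","side","wrist"):
    c=r.capture(n);d[n]=c;cv2.imwrite(f"pics/{n}0.png",c["frame"][:,:,::-1]);print(n,c["intrinsics"],c["pose"])
pickle.dump(d,open("c0.pkl","wb"))
a=np.vstack([d["scene"]["frame"],d["side"]["frame"]])[:,:,::-1]
cv2.imwrite("pics/both0.png",cv2.resize(a,(480,600)))
E
```

```text
pics
{'time_s': 0.0, 'joints': array([-5.40266783e+01,  2.05899438e+01,  6.33699037e-01, -2.09660233e-02,
       -7.01354010e+01, -1.65075926e+01]), 'qd': array([-0.00792641, -0.0262704 , -0.00895253,  0.005763  ,  0.07979891,
        0.04424319]), 'joint_torque': array([-2.56829720e-03, -5.82714701e+01,  2.93046731e+01,  6.99692845e+00,
        6.77647971e-03, -1.25423503e-04]), 'tcp_pos': array([ 0.22477339, -0.63598455,  0.24263627]), 'eef_rot': array([ 94.37193192,  89.90625806, 113.83052108]), 'contact_force': array([ 0.04948578, -0.03192718,  0.17224529]), 'moment': array([-0.03649828, -0.04222625, -0.05186453]), 'gripper_width': 0.08769332839841}
scene [[391.65105649   0.         318.03963477]
 [  0.         391.65105649 198.83778038]
 [  0.           0.           1.        ]] [[ 0.44188207 -0.36797655  0.81812804 -0.53553465]
 [-0.89706997 -0.18368534  0.40190193 -0.64831875]
 [ 0.00238764 -0.91151136 -0.41126797  0.6461323 ]
 [ 0.          0.          0.          1.        ]]
side [[441.6528721    0.         311.18744964]
 [  0.         441.6528721  204.09130753]
 [  0.           0.           1.        ]] [[ 0.98669032 -0.08591318  0.1380621   0.35158364]
 [-0.16213776 -0.45508624  0.87556146 -1.34223194]
 [-0.01239211 -0.88629309 -0.46295895  0.72634267]
 [ 0.          0.          0.          1.        ]]
wrist [[309.70691629   0.         320.21464744]
 [  0.         309.70691629 199.73733787]
 [  0.           0.           1.        ]] [[-3.34031851e-01  9.01563255e-01  2.74966214e-01  1.49595768e-01]
 [ 9.42561371e-01  3.19228374e-01  9.83427993e-02 -6.63179455e-01]
 [ 8.85236760e-04  2.92022159e-01 -9.56411143e-01  3.84662897e-01]
 [ 0.00000000e+00  0.00000000e+00  0.00000000e+00  1.00000000e+00]]
```

View pics/scene0.png

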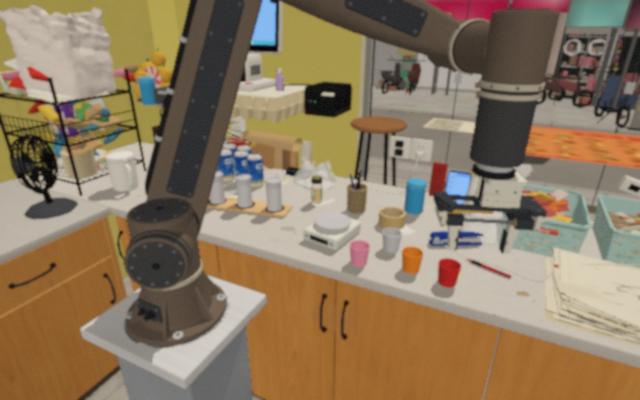

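View pics/side0.png

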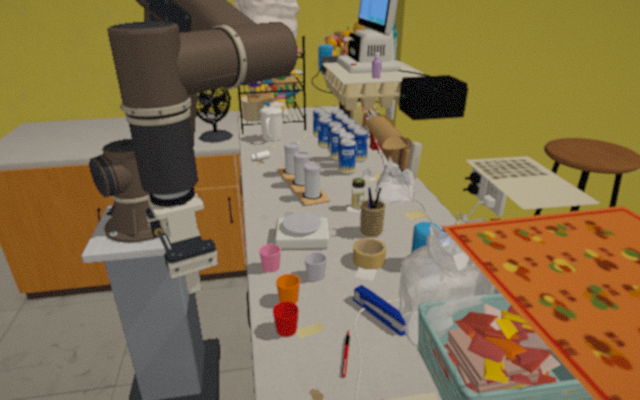

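Scene shows grey cup ~(392,240), pan ~(332,223), tins ~(217/245/275,190); side shows cup (315,267), pan (301,222), tins (291,160), (301,168), (312,182). I'll enlarge both for accurate pixels.

Run:
```python
import cv2,pickle,numpy as np
d=pickle.load(open("c0.pkl","rb"))
a=cv2.resize(d["scene"]["frame"][160:280,200:420],None,fx=3.6,fy=2.5*1,interpolation=3)
a=cv2.resize(d["scene"]["frame"][165:275,205:415],(570,299),interpolation=3)
b=cv2.resize(d["side"]["frame"][135:285,250:400],(300,300),interpolation=3)
b=cv2.resize(d["side"]["frame"][135:290,245:400],(465,465),interpolation=3)
a=cv2.resize(d["scene"]["frame"][165:275,205:325],(330,302),interpolation=3)
c=cv2.resize(d["scene"]["frame"][205:260,295:415],(330,151),interpolation=3)
p=np.zeros((465,795,3),np.uint8);p[:,:465]=b;p[:302,465:]=a;p[310:461,465:]=c
cv2.imwrite("pics/z0.png",p[:,:,::-1])
```

```text
(no output)
```

View pics/z0.png

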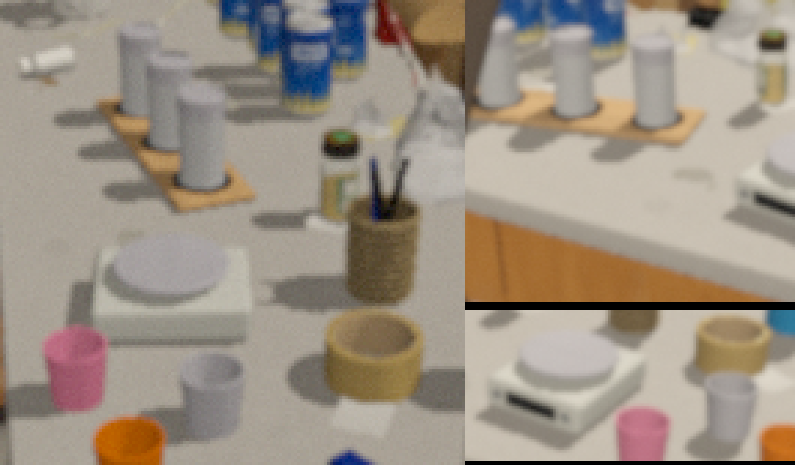

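```bash
cat > h.py <<'E'
import numpy as np,cv2
def ray(c,p,fish=False):
    K,T=c["intrinsics"],c["pose"]
    x=(p[0]-K[0,2])/K[0,0];y=(p[1]-K[1,2])/K[1,1]
    if fish:
        t=np.hypot(x,y);v=np.array([x/t*np.sin(t),y/t*np.sin(t),np.cos(t)]) if t>0 else np.array([0,0,1.])
    else: v=np.array([x,y,1.])
    v=T[:3,:3]@v; return T[:3,3],v/np.linalg.norm(v)
def plane(c,p,z,fish=False):
    o,v=ray(c,p,fish);return o+v*(z-o[2])/v[2]
def tri(*rs):
    A=sum(np.eye(3)-np.outer(v,v) for o,v in rs);b=sum((np.eye(3)-np.outer(v,v))@o for o,v in rs)
    return np.linalg.solve(A,b)
def proj(c,P,fish=False):
    K,T=c["intrinsics"],c["pose"];q=T[:3,:3].T@(np.asarray(P)-T[:3,3])
    if not fish: return K[:2,:2]@(q[:2]/q[2])+K[:2,2]
    n=np.hypot(q[0],q[1]);t=np.arctan2(n,q[2]);return K[0,0]*t*q[:2]/n+K[:2,2]
E
python3 - <<'E'
from h import *;import pickle
np.set_printoptions(precision=4,suppress=True)
d=pickle.load(open("c0.pkl","rb"));S,C=d["side"],d["scene"]
Z=lambda u,v:(245+u/3,135+v/3)
A=lambda u,v:(205+(u-465)/2.75,165+v/2.75)
B=lambda u,v:(295+(u-465)/2.75,205+(v-310)/2.75)
for n,s,c,z in[("tinR",Z(202,93),A(655,42),.127),("tinM",Z(170,61),A(573,32),.127),("tinL",Z(139,32),A(506,24),.127),
 ("pan",Z(171,266),B(568,358),.06),("rim",Z(213,372),B(731,383),.06),("foot",Z(212,426),B(729,433),0),
 ("pinkrim",Z(77,340),B(643,418),.06),("tape",Z(375,335),B(733,333),.048),
 ("pens",Z(384,212),None,.11),("jar",Z(341,137),A(773,38),.105)]:
    print(n,plane(S,s,z),plane(C,c,z) if c else "",tri(ray(S,s),ray(C,c)) if c else "")
for n,b in[("b1",Z(175,209)),("b2",Z(255,196)),("b3",Z(97,101))]:print(n,plane(S,b,.012))
E
```

```text
tinR [0.5811 0.0755 0.127 ] [0.5723 0.0723 0.127 ] [0.5814 0.0786 0.1242]
tinM [0.559  0.1844 0.127 ] [0.5542 0.1898 0.127 ] [0.5605 0.1946 0.1235]
tinL [0.534  0.2953 0.127 ] [0.5382 0.2895 0.127 ] [0.5328 0.2848 0.1302]
pan [ 0.5025 -0.2023  0.06  ] [ 0.4857 -0.1984  0.06  ] [ 0.5039 -0.1899  0.0511]
rim [ 0.5121 -0.3924  0.06  ] [ 0.5123 -0.3862  0.06  ] [ 0.5135 -0.3866  0.0578]
foot [ 0.5112 -0.3901  0.    ] [ 0.5054 -0.3908  0.    ] [ 0.5111 -0.3889 -0.0024]
pinkrim [ 0.3987 -0.3198  0.06  ] [ 0.3974 -0.3249  0.06  ] [ 0.398  -0.3241  0.0611]
tape [ 0.6737 -0.3432  0.048 ] [ 0.6596 -0.3461  0.048 ] [ 0.6738 -0.3414  0.0436]
pens [ 0.715  -0.2208  0.11  ]  
jar [ 0.7219 -0.0285  0.105 ] [ 0.7046 -0.0345  0.105 ] [ 0.7226 -0.0248  0.1001]
b1 [0.537  0.0096 0.012 ]
b2 [0.6349 0.0248 0.012 ]
b3 [0.4783 0.3471 0.012 ]
```

```bash
cat >> h.py <<'E'
from scipy.spatial.transform import Rotation as Ro
np.set_printoptions(precision=4,suppress=True)
def goto(P,yaw=None,s=None):
    from plant import r
    s=s or r.get_state();R=Ro.from_euler("xyz",s["eef_rot"],degrees=True).as_matrix()
    j=R[:,1];cy=np.degrees(np.arctan2(j[1],j[0]))
    tw="" if yaw is None else [round((-(yaw-cy)+90)%180-90,1)]
    print("tcp",s["tcp_pos"],"down",R[:,0],"jawyaw",round(cy,1),"dp",np.round(R.T@(np.array(P)-s["tcp_pos"])*1000,1),"twist",tw,"j6",s["joints"][5],"F",s["contact_force"],"w",s["gripper_width"],"t",s["time_s"])
E
python3 -c "
from h import *
goto([.512,-.389,.2],12)"
```

```text
tcp [ 0.2248 -0.6361  0.2428] down [-0.0005  0.0011 -1.    ] jawyaw 109.5 dp [ 43.  137.2 353.1] twist [np.float64(-82.5)] j6 -16.506257367582695 F [-0.5464 -0.64   -0.453 ] w 0.08772836388813261 t 0.15
```

```bash
python3 -m jog '{"fingers":[1,1,1,1,1],"dp":[[0,8,20],[0,24,60],[0,40,102],[0,56,144],[0,68,176]],"twist":[0,0,0,0,0]}'
python3 -m jog '{"fingers":[1,1,1,1,1],"dp":[[10,16,40],[20,32,80],[32,48,124],[42,62,158],[43,69,177]],"twist":[0,0,0,0,0]}'
python3 -m jog '{"fingers":[1,1,1,1,1],"dp":[[0,0,0],[0,0,0],[0,0,0],[0,0,0],[0,0,0]],"twist":[-8,-16,-24,-32,-40]}'
python3 -m jog '{"fingers":[1,1,1,1,1],"dp":[[0,0,0],[0,0,0],[0,0,0],[0,0,0],[0,0,0]],"twist":[-8,-16,-24,-32,-40]}'
python3 - <<'E'
from h import *;from plant import r;import pickle
c=r.capture("wrist");pickle.dump(c,open("w1.pkl","wb"));cv2.imwrite("pics/w1.png",c["frame"][:,:,::-1])
print(c["pose"][:3,3]);goto([.512,-.389,.2],12)
for P in([.512,-.389,.06],[.503,-.195,.06]):print(proj(c,P,True))
E
```

```text
time_s: 0.65
tcp_pos: [0.3696, -0.5116, 0.2428]
eef_rot: [90.4, 89.9, 109.9]
contact_force: [0.4, -0.6, -0.2]
gripper_width: 0.0881
time_s: 1.15
tcp_pos: [0.5146, -0.3849, 0.198]
eef_rot: [114.1, 89.8, 133.7]
contact_force: [0.4, -0.0, 0.1]
gripper_width: 0.0876
time_s: 1.65
tcp_pos: [0.5144, -0.3852, 0.1981]
eef_rot: [75.5, 89.8, 135.4]
contact_force: [0.0, -1.0, -0.1]
gripper_width: 0.0878
time_s: 2.15
tcp_pos: [0.5141, -0.3855, 0.1983]
eef_rot: [36.4, 89.8, 136.6]
contact_force: [0.7, 0.0, -0.3]
gripper_width: 0.0876
[ 0.528  -0.4645  0.3399]
tcp [ 0.5141 -0.3855  0.1983] down [-0.0031  0.0029 -1.    ] jawyaw -169.3 dp [-1.7  2.7 -3. ] twist [np.float64(-1.3)] j6 30.316652648228974 F [-0.3009  0.9746  0.4771] w 0.08766918010879503 t 2.2
[321.8876 190.3009]
[300.2535 344.2949]
```

View pics/w1.png

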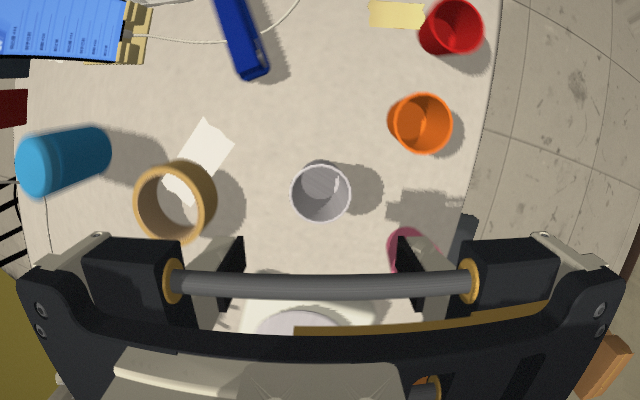

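Wrist: grey cup rim centred ~(320.5,194), tape at (175,200), orange at (420,122); the pan is hidden behind the gripper. Next I hover over the pan to measure it.

```bash
python3 -m jog '{"fingers":[1,1,1,1,1],"dp":[[-20,-4,28],[-40,-10,72],[-60,-16,116],[-60,-22,160],[-60,-25,188]],"twist":[0,0,0,0,0]}'
python3 - <<'E'
from h import *;from plant import r;import pickle
c=pickle.load(open("w1.pkl","rb"))
f=c["frame"][150:235,280:360];print("cup",plane(c,(320.5,194),.06,True))
c=r.capture("wrist");pickle.dump(c,open("w2.pkl","wb"));cv2.imwrite("pics/w2.png",c["frame"][:,:,::-1])
goto([.512,-.389,.2],12)
for P in([.503,-.195,.06],[.58,.077,.127]):print(proj(c,P,True))
E
```

```text
time_s: 2.7
tcp_pos: [0.5038, -0.1944, 0.2601]
eef_rot: [5.7, 89.8, 106.2]
contact_force: [-0.2, -0.0, -0.1]
gripper_width: 0.0876
cup [ 0.5126 -0.3852  0.06  ]
tcp [ 0.5033 -0.1922  0.2599] down [-0.0011  0.004  -1.    ] jawyaw -169.4 dp [  59.1   27.7 -195.3] twist [np.float64(-1.4)] j6 10.910314857401135 F [-2.058   3.5725 -1.8875] w 0.08765241645648834 t 2.75
[320.272  178.0276]
[227.3968 374.7792]
```

View pics/w2.png

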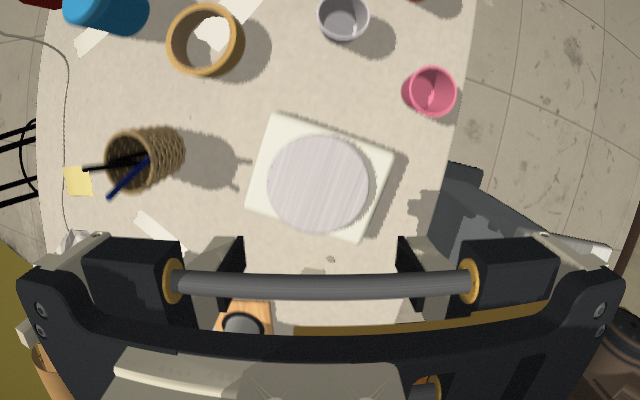

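Pan shows at ~(318,183), the scale body around it, and the pens at (140,165). I'll fit the pan's outline on the z=0.06 plane.

Run:
```python
from h import *;import pickle
c=pickle.load(open("w2.pkl","rb"));f=c["frame"].astype(int)
print(f[183,318],f[130,290],f[230,350],f[200,255],f[100,300])
m=((f[:,:,2]-f[:,:,1])>2).astype(np.uint8)*255
k=np.zeros_like(m);k[125:240,255:380]=m[125:240,255:380]
k=cv2.morphologyEx(cv2.medianBlur(k,5),cv2.MORPH_OPEN,np.ones((7,7)))
ct=max(cv2.findContours(k,0,1)[0],key=cv2.contourArea);ct=cv2.convexHull(ct)
print("px",cv2.boundingRect(ct))
for z in(.06,.066):
    P=np.array([plane(c,p[0],z,True)[:2]*1000 for p in ct],np.float32);print(z,cv2.fitEllipse(P))
print("center px",plane(c,(318,183.5),.06,True),"cup",plane(c,(343,17),.06,True))
```

```text
[209 203 197] [239 235 220] [237 234 219] [238 235 220] [214 202 183]Traceback (most recent call last):
  File "<stdin>", line 7, in <module>
ValueError: max() iterable argument is empty
```

Run:
```python
from h import *;import pickle
c=pickle.load(open("w2.pkl","rb"));f=cv2.GaussianBlur(c["frame"],(5,5),0).astype(int)
m=((f[:,:,1]<222)&(f[:,:,1]>175)&(f[:,:,0]-f[:,:,2]<17)).astype(np.uint8)*255
k=np.zeros_like(m);k[125:240,255:380]=m[125:240,255:380]
k=cv2.morphologyEx(k,cv2.MORPH_OPEN,np.ones((11,11)))
ct=max(cv2.findContours(k,0,1)[0],key=cv2.contourArea);ct=cv2.convexHull(ct)
print("px",cv2.boundingRect(ct))
for z in(.06,.066):
    P=np.array([plane(c,p[0],z,True)[:2]*1000 for p in ct],np.float32);print(z,cv2.fitEllipse(P))
print("center px",plane(c,(318,183.5),.06,True),"cup",plane(c,(343,17),.06,True))
goto([.5125,-.387,.12],12);goto([.5125,-.387,.033],12)
```

```text
px (267, 135, 101, 97)
0.06 ((505.155517578125, -186.06051635742188), (116.5147933959961, 117.20246887207031), 27.31463623046875)
0.066 ((505.3785400390625, -187.5919189453125), (114.46937561035156, 115.14496612548828), 27.314443588256836)
center px [ 0.5044 -0.1882  0.06  ] cup [ 0.5123 -0.3788  0.06  ]
tcp [ 0.5033 -0.1922  0.2599] down [-0.0011  0.004  -1.    ] jawyaw -169.4 dp [ 139.1   26.8 -193.8] twist [np.float64(-1.4)] j6 10.910314857401135 F [-2.058   3.5725 -1.8875] w 0.08765241645648834 t 2.75
tcp [ 0.5033 -0.1922  0.2599] down [-0.0011  0.004  -1.    ] jawyaw -169.4 dp [ 226.1   26.8 -194.1] twist [np.float64(-1.4)] j6 10.910314857401135 F [-2.058   3.5725 -1.8875] w 0.08765241645648834 t 2.75
```

```bash
python3 -m jog '{"fingers":[1,1,1,1,1],"dp":[[10,4,-30],[30,10,-75],[50,16,-120],[70,22,-165],[100,27,-194]],"twist":[0,0,0,0,-1]}'
python3 -m jog '{"fingers":[1,1,1,1,1],"dp":[[20,0,0],[35,0,0],[40,0,0],[40,0,0],[40,0,0]],"twist":[0,0,0,0,0]}'
python3 - <<'E'
from h import *;from plant import r;import pickle
c=r.capture("wrist");pickle.dump(c,open("w3.pkl","wb"));f=c["frame"]
g=cv2.cvtColor(f,cv2.COLOR_RGB2HSV).astype(int)
print(proj(c,[.5126,-.386,.06],True))
cv2.imwrite("pics/w3.png",f[100:320,200:440,::-1])
goto([.5126,-.3865,.033],12)
E
```

```text
time_s: 3.25
tcp_pos: [0.5129, -0.3909, 0.1595]
eef_rot: [-38.1, 89.9, 63.3]
contact_force: [-0.1, -0.4, -0.3]
gripper_width: 0.0876
time_s: 3.75
tcp_pos: [0.5135, -0.391, 0.1206]
eef_rot: [-67.0, 89.8, 34.4]
contact_force: [-0.3, -0.7, 0.6]
gripper_width: 0.0878
[319.1739 230.76  ]
tcp [ 0.5137 -0.391   0.1208] down [ 0.0029  0.0014 -1.    ] jawyaw -168.6 dp [87.9  0.4  4.5] twist [np.float64(-0.6)] j6 31.55493100071131 F [-0.1935 -0.4652 -0.3942] w 0.0876403824305767 t 3.8
```

View pics/w3.png

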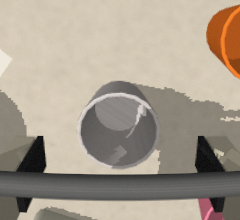

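Cup rim centre is at full-frame (319,231), matching the prediction (319.2,230.8). Descend and grip.

```bash
python3 -m jog '{"fingers":[1,1,1,1,1],"dp":[[20,0,4],[45,0,5],[70,0,5],[88,0,5],[88,0,5]],"twist":[0,0,0,0,0]}'
python3 -m jog '{"fingers":[0,0,0,0,0],"dp":[[0,0,0],[0,0,0],[0,0,0],[0,0,0],[0,0,0]],"twist":[0,0,0,0,0]}' 12
python3 -m jog '{"fingers":[0,0,0,0,0],"dp":[[0,0,0],[0,0,0],[-5,0,0],[-20,0,0],[-40,0,0]],"twist":[0,0,0,0,0]}'
python3 -c "
from h import *
goto([.5045,-.190,.20]);goto([.5045,-.190,.033+.06])"
```

```text
time_s: 4.3
tcp_pos: [0.512, -0.3851, 0.0314]
eef_rot: [-17.0, 89.8, 84.4]
contact_force: [-0.1, 0.2, -0.3]
gripper_width: 0.0875
time_s: 4.8
tcp_pos: [0.5127, -0.3854, 0.0323]
eef_rot: [-57.4, 89.8, 44.0]
contact_force: [1.2, 0.3, 3.4]
gripper_width: 0.0576
time_s: 5.3
tcp_pos: [0.5119, -0.3853, 0.0726]
eef_rot: [-9.1, 89.8, 92.3]
contact_force: [0.1, -0.4, -1.5]
gripper_width: 0.0581
tcp [ 0.5119 -0.3853  0.0726] down [-0.0001  0.0027 -1.    ] jawyaw -168.6 dp [-126.9  -31.4  193.2] twist  j6 31.145705554876184 F [ 0.1079 -0.449  -1.469 ] w 0.05812653864514053 t 5.3
tcp [ 0.5119 -0.3853  0.0726] down [-0.0001  0.0027 -1.    ] jawyaw -168.6 dp [-19.9 -31.3 192.9] twist  j6 31.145705554876184 F [ 0.1079 -0.449  -1.469 ] w 0.05812653864514053 t 5.3
```

```bash
python3 -m jog '{"fingers":[0,0,0,0,0],"dp":[[-30,0,0],[-60,-4,25],[-75,-12,70],[-80,-20,110],[-80,-26,145]],"twist":[0,0,0,0,0]}'
python3 -m jog '{"fingers":[0,0,0,0,0],"dp":[[0,-2,20],[0,-5,40],[0,-5,48],[0,-5,48],[0,-5,48]],"twist":[0,0,0,0,0]}'
python3 - <<'E'
from h import *;from plant import r;import pickle
d={}
for n in("wrist","side"):
    c=r.capture(n);d[n]=c
pickle.dump(d,open("w4.pkl","wb"))
p=np.vstack([d["wrist"]["frame"][90:320,180:500],cv2.resize(d["side"]["frame"][140:240,240:380],(320,229))])
cv2.imwrite("pics/w4.png",p[:,:,::-1])
goto([.5045,-.190,.033+.06])
E
```

```text
time_s: 5.8
tcp_pos: [0.5092, -0.2368, 0.1555]
eef_rot: [-67.2, 89.8, 34.2]
contact_force: [0.5, 0.8, -1.3]
gripper_width: 0.0575
time_s: 6.3
tcp_pos: [0.5048, -0.1891, 0.1562]
eef_rot: [-73.4, 89.8, 28.0]
contact_force: [-0.2, 0.2, -2.2]
gripper_width: 0.0579
tcp [ 0.5047 -0.1895  0.1557] down [ 0.0032  0.0021 -1.    ] jawyaw -168.7 dp [62.7  0.5 -0.5] twist  j6 11.256576726440201 F [-0.5204 -0.2883 -1.0569] w 0.057467850269558585 t 6.4
```

View pics/w4.png

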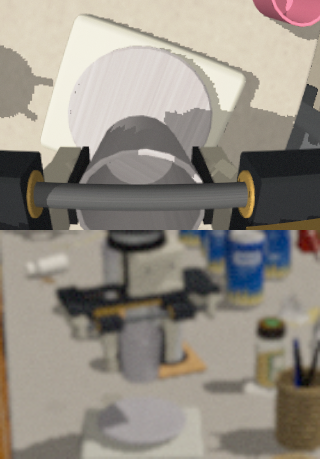

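Cup hangs upright in the jaws and the pan is below it (wrist full-frame centre column ~320). I'll fit the visible pan arc with its known radius.

Run:
```python
from h import *;import pickle
from scipy.optimize import least_squares
c=pickle.load(open("w4.pkl","rb"))["wrist"];f=cv2.GaussianBlur(c["frame"],(5,5),0).astype(int)
# upward arc: per angle, march out from approx centre to white body
P=[]
c0=np.array([.5045,-.19])
for a in np.radians(np.arange(195,350,5)):
    for rr in np.arange(.045,.075,.0005):
        u=proj(c,[*(c0+rr*np.array([np.cos(a),np.sin(a)])),.06],True);q=f[int(round(u[1])),int(round(u[0]))]
        if q[1]>222: P.append(c0+rr*np.array([np.cos(a),np.sin(a)]));break
P=np.array(P);print(len(P))
s=least_squares(lambda x:np.hypot(*(P-x).T)-.06,c0,loss="soft_l1",f_scale=.001);print(s.x,np.round(s.fun*1000,1))
goto([*s.x,.095])
```

```text
26
[ 0.5001 -0.191 ] [ 2.   2.   1.6  0.8  0.5  0.2  0.4 -0.3  1.  -0.7 -1.9 -1.5 -2.1 -0.7
 -0.8 -0.9 -0.  -0.2  0.2  1.   0.3  1.1  1.4  1.6  1.9  2.1]
tcp [ 0.5047 -0.1895  0.1557] down [ 0.0032  0.0021 -1.    ] jawyaw -168.7 dp [60.7  5.1 -0.7] twist  j6 11.256576726440201 F [-0.5204 -0.2883 -1.0569] w 0.057467850269558585 t 6.4
```

```bash
python3 -m jog '{"fingers":[0,0,0,0,0],"dp":[[20,2,0],[40,2,0],[52,2,0],[60,2,0],[64,2,0]],"twist":[0,0,0,0,0]}'
python3 -m jog '{"fingers":[0,0,0,0,0],"dp":[[1,0,0],[2,0,0],[2,0,0],[2,0,0],[2,0,0]],"twist":[0,0,0,0,0]}'
python3 -m jog '{"fingers":[0.75,0.78,0.9,1,1],"dp":[[0,0,0],[0,0,0],[0,0,0],[0,0,0],[0,0,0]],"twist":[0,0,0,0,0]}'
python3 -m jog '{"fingers":[1,1,1,1,1],"dp":[[0,0,0],[-15,0,0],[-40,0,0],[-80,0,0],[-120,0,0]],"twist":[0,0,0,0,0]}'
python3 -m jog '{"fingers":[1,1,1,1,1],"dp":[[-20,0,0],[-40,0,0],[-50,0,0],[-50,0,0],[-50,0,0]],"twist":[0,0,0,0,0]}'
python3 - <<'E'
from h import *;from plant import r;import pickle
c=r.capture("wrist");pickle.dump(c,open("w5.pkl","wb"));cv2.imwrite("pics/w5.png",c["frame"][:260,:,::-1])
print(proj(c,[.503,-.19,.057],True),proj(c,[.503,-.19,.117],True))
goto([.556,.187,.3],12)
E
```

```text
time_s: 6.9
tcp_pos: [0.5028, -0.1902, 0.091]
eef_rot: [-58.6, 89.8, 42.7]
contact_force: [-0.2, -0.4, -0.3]
gripper_width: 0.0579
time_s: 7.4
tcp_pos: [0.5031, -0.1902, 0.0895]
eef_rot: [-69.5, 89.8, 31.8]
contact_force: [-0.3, 0.6, -0.0]
gripper_width: 0.0577
time_s: 7.9
tcp_pos: [0.5031, -0.1902, 0.0895]
eef_rot: [-69.1, 89.8, 32.2]
contact_force: [0.3, 0.0, -1.1]
gripper_width: 0.0853
time_s: 8.4
tcp_pos: [0.5022, -0.1904, 0.2104]
eef_rot: [-50.5, 89.9, 50.8]
contact_force: [1.2, -0.8, 0.1]
gripper_width: 0.0877
time_s: 8.9
tcp_pos: [0.5017, -0.1903, 0.2594]
eef_rot: [-21.5, 89.9, 79.8]
contact_force: [0.3, 0.1, -0.6]
gripper_width: 0.0876
[318.5411 178.1516] [318.1591 192.4112]
tcp [ 0.5015 -0.1903  0.2591] down [-0.0004  0.0023 -1.    ] jawyaw -168.7 dp [ -40.1 -127.5  359.3] twist [np.float64(-0.7)] j6 11.301914404536271 F [ 0.4626  0.3304 -0.4855] w 0.08757620920504808 t 8.95
```

View pics/w5.png

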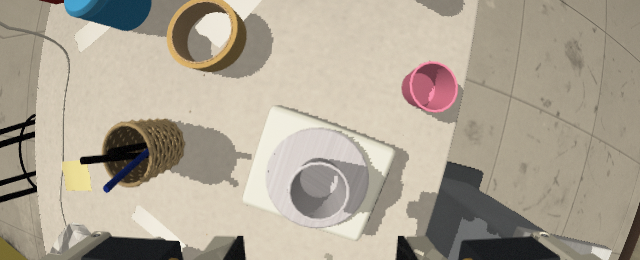

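Cup stands on the pan: rim centre ~(318.5,190), pan centre ~(318,178), predictions (318.2,192.4) and (318.5,178.2), so centred within a few mm. On to the tins, hovering above the left one.

```bash
python3 -m jog '{"fingers":[1,1,1,1,1],"dp":[[-10,-6,22],[-20,-18,64],[-30,-30,108],[-40,-42,152],[-40,-54,196]],"twist":[0,0,0,0,0]}'
python3 -m jog '{"fingers":[1,1,1,1,1],"dp":[[0,-12,44],[0,-24,88],[0,-36,132],[0,-48,176],[0,-60,215]],"twist":[0,0,0,0,0]}'
python3 -m jog '{"fingers":[1,1,1,1,1],"dp":[[0,-5,20],[0,-10,40],[0,-13,54],[0,-13,54],[0,-13,54]],"twist":[0,0,0,0,0]}'
python3 - <<'E'
from h import *;from plant import r;import pickle
c=r.capture("wrist");pickle.dump(c,open("w6.pkl","wb"));cv2.imwrite("pics/w6.png",c["frame"][:260,:,::-1])
for P in([.58,.077,.127],[.559,.187,.127],[.535,.293,.127]):print(proj(c,P,True))
goto([.535,.293,.3],12)
E
```

```text
time_s: 9.45
tcp_pos: [0.5161, 0.0141, 0.2997]
eef_rot: [-14.0, 89.9, 87.3]
contact_force: [1.2, -0.0, 0.2]
gripper_width: 0.0877
time_s: 9.95
tcp_pos: [0.5321, 0.2387, 0.2987]
eef_rot: [51.4, 89.9, 152.7]
contact_force: [0.6, -0.1, -0.3]
gripper_width: 0.0878
time_s: 10.45
tcp_pos: [0.5342, 0.2937, 0.2986]
eef_rot: [64.5, 89.9, 165.8]
contact_force: [-1.1, 0.2, -0.2]
gripper_width: 0.0876
[317.0978 -23.6309]
[315.879   78.5941]
[318.5922 184.2599]
tcp [0.5343 0.2934 0.2988] down [-0.0017  0.0007 -1.    ] jawyaw -168.7 dp [-1.2 -0.6 -0.5] twist [np.float64(-0.7)] j6 -35.709487880425435 F [-0.2951 -0.7762  0.0963] w 0.08755522670363826 t 10.5
```

View pics/w6.png

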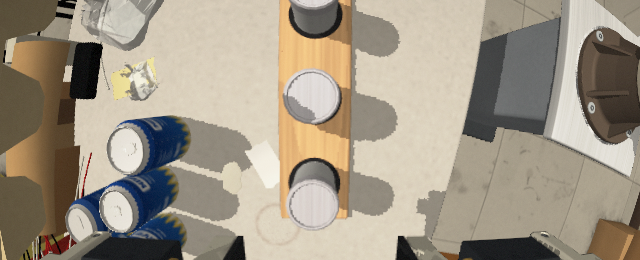

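Left tin's lid centre ~(314,204), middle lid ~(312.5,97), and the right tin's lower part shows at the top (~(316,12)).

Run:
```python
from h import *;import pickle
c=pickle.load(open("w6.pkl","rb"))
L=plane(c,(314,204),.127,True);M=plane(c,(312.5,97),.127,True);print(L,M,L-M,np.linalg.norm(L-M))
for n,p in[("Llid",[(288,204),(340,204),(314,178),(314,230)]),("Mlid",[(284,97),(341,97),(312.5,69),(312.5,125)])]:
    Q=np.array([plane(c,q,.127,True)[:2] for q in p]);print(n,np.linalg.norm(Q[0]-Q[1]),np.linalg.norm(Q[2]-Q[3]),Q.mean(0))
for q in[(281,100),(353,100),(284,200),(350,200)]:print(plane(c,q,.012,True))
goto([*L[:2],.2],12)
```

```text
[0.5355 0.3152 0.127 ] [0.5586 0.206  0.127 ] [-0.0231  0.1092  0.    ] 0.11158034220011925
Llid 0.055422532181099486 0.05823889767047176 [0.5355 0.3156]
Mlid 0.056855640549994466 0.05691218798966932 [0.5587 0.2058]
[0.6035 0.2145 0.012 ]
[0.5071 0.1953 0.012 ]
[0.5744 0.3544 0.012 ]
[0.4804 0.3355 0.012 ]
tcp [0.5343 0.2934 0.2988] down [-0.0017  0.0007 -1.    ] jawyaw -168.7 dp [98.8 -5.7 21. ] twist [np.float64(-0.7)] j6 -35.709487880425435 F [-0.2951 -0.7762  0.0963] w 0.08755522670363826 t 10.5
```

```bash
python3 -m jog '{"fingers":[1,1,1,1,1],"dp":[[20,-2,8],[50,-5,18],[80,-6,20],[99,-6,20],[99,-6,20]],"twist":[0,0,0,0,0]}'
cat >> h.py <<'E'
def lid(c,guess,z=.127):
    g=cv2.medianBlur(cv2.cvtColor(c["frame"],cv2.COLOR_RGB2GRAY),5);u=proj(c,[*guess,z],True)
    rr=np.linalg.norm(proj(c,[guess[0]+.029,guess[1],z],True)-u)
    h=cv2.HoughCircles(g,cv2.HOUGH_GRADIENT,1,8,param1=80,param2=12,minRadius=int(rr*.88),maxRadius=int(rr*1.12))
    if h is None: print("none");return
    for q in sorted(h[0],key=lambda q:np.hypot(*(q[:2]-u)))[:3]:print("lid pred",u,rr,"found",q,plane(c,q[:2],z,True))
E
python3 - <<'E'
from h import *;from plant import r;import pickle
c=pickle.load(open("w6.pkl","rb"));lid(c,(.5355,.315));lid(c,(.5587,.206))
c=r.capture("wrist");pickle.dump(c,open("w7.pkl","wb"));cv2.imwrite("pics/w7.png",c["frame"][:,:,::-1]);lid(c,(.5355,.315))
goto([.5355,.315,.098],12)
E
```

```text
time_s: 11.0
tcp_pos: [0.5349, 0.3122, 0.1972]
eef_rot: [102.4, 89.7, -156.4]
contact_force: [-0.4, 0.5, 0.2]
gripper_width: 0.0877
lid pred [314.0752 203.862 ] 27.289530975972394 found [313.5 205.5  24.9] [0.5357 0.3169 0.127 ]
lid pred [314.0752 203.862 ] 27.289530975972394 found [314.5 184.5  27.1] [0.5391 0.2941 0.127 ]
lid pred [314.0752 203.862 ] 27.289530975972394 found [310.5  96.5  27.2] [0.5607 0.2059 0.127 ]
lid pred [312.4183  96.987 ] 28.954563376222204 found [312.5  94.5  30.1] [0.5591 0.2035 0.127 ]
lid pred [312.4183  96.987 ] 28.954563376222204 found [315.5  12.5  26.6] [0.5732 0.1185 0.127 ]
lid pred [312.4183  96.987 ] 28.954563376222204 found [314.5 183.5  26.6] [0.5393 0.293  0.127 ]
lid pred [317.0888 222.8597] 39.53596341595005 found [316.5 221.5  36.8] [0.5361 0.314  0.127 ]
lid pred [317.0888 222.8597] 39.53596341595005 found [315.5 230.5  43.4] [0.5355 0.3212 0.127 ]
lid pred [317.0888 222.8597] 39.53596341595005 found [314.5 212.5  43.4] [0.5389 0.3075 0.127 ]
tcp [0.5359 0.3129 0.1993] down [-0.003  -0.0009 -1.    ] jawyaw -168.7 dp [101.3  -0.4   2.2] twist [np.float64(-0.7)] j6 -36.92116635247383 F [0.4519 0.5046 0.8465] w 0.08778059484836656 t 11.05
```

View pics/w7.png

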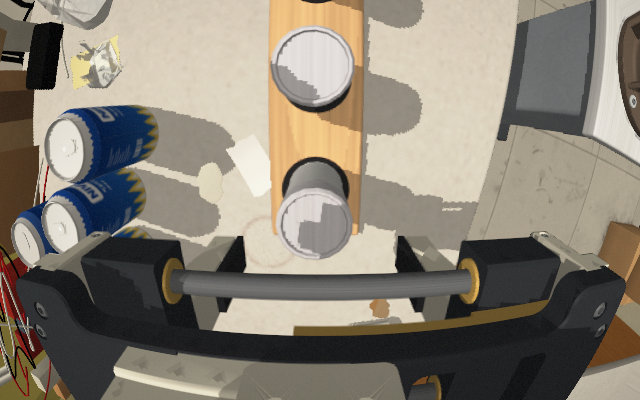

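Left lid ~(314.5,223.5), middle lid ~(312.5,67), jaws straddle symmetrically. Descend, grip, lift and weigh.

```bash
python3 -m jog '{"fingers":[1,1,1,1,1],"dp":[[20,-1,2],[50,-1,2],[80,-1,2],[103,-1,2],[103,-1,2]],"twist":[0,0,0,0,0]}'
cat >> h.py <<'E'
def weigh(n=10):
    from plant import r
    a=[]
    for _ in range(n): r.capture("wrist");s=r.get_state();a.append([*s["contact_force"],*s["joint_torque"][1:3]])
    a=np.array(a);print("mean",a.mean(0),"sd",a.std(0))
E
python3 -c "
from h import *
weigh(6)"
python3 -m jog '{"fingers":[0,0,0,0,0],"dp":[[0,0,0],[0,0,0],[0,0,0],[0,0,0],[0,0,0]],"twist":[0,0,0,0,0]}' 40
python3 -m jog '{"fingers":[0,0,0,0,0],"dp":[[-4,0,0],[-15,0,0],[-30,0,0],[-40,0,0],[-40,0,0]],"twist":[0,0,0,0,0]}'
python3 -c "
from h import *
weigh(10);goto([.537,.315,.095],12)"
```

```text
time_s: 11.55
tcp_pos: [0.5355, 0.3137, 0.095]
eef_rot: [108.2, 89.7, -150.6]
contact_force: [0.2, 0.2, -0.3]
gripper_width: 0.0877
mean [  0.2597   0.1142   0.449  -54.8915  23.423 ] sd [0.34   0.4666 0.1765 0.6931 0.5589]
time_s: 12.35
tcp_pos: [0.5374, 0.3159, 0.0985]
eef_rot: [-10.5, 89.9, 90.8]
contact_force: [1.0, 1.0, 1.1]
gripper_width: 0.0578
time_s: 12.85
tcp_pos: [0.538, 0.3164, 0.1405]
eef_rot: [-40.4, 89.8, 60.9]
contact_force: [0.2, 1.1, -5.0]
gripper_width: 0.0578
mean [ -0.0491  -0.0181  -4.9016 -57.7992  27.7148] sd [0.4715 0.4164 0.6855 0.3608 0.3049]
tcp [0.5373 0.3157 0.1382] down [-0.0005  0.0012 -1.    ] jawyaw -168.7 dp [43.2  0.4 -0.7] twist [np.float64(-0.7)] j6 -37.006923948535096 F [ 0.6079  0.1336 -5.4036] w 0.05780375235914812 t 13.35
```

```bash
python3 -m jog '{"fingers":[0,0,0,0,0],"dp":[[8,0,0],[20,0,0],[32,0,0],[38,0,0],[40,0,0]],"twist":[0,0,0,0,0]}'
python3 -m jog '{"fingers":[0,0,0,0,0],"dp":[[0,0,0],[0,0,0],[0,0,0],[0,0,0],[0,0,0]],"twist":[0,0,0,0,0]}'
python3 -c "
from h import *
goto([.562,.198,.26],12)"
```

```text
time_s: 13.85
tcp_pos: [0.5371, 0.315, 0.0981]
eef_rot: [115.3, 89.9, -143.4]
contact_force: [-7.3, -4.1, 16.6]
gripper_width: 0.0572
time_s: 14.35
tcp_pos: [0.5371, 0.315, 0.0982]
eef_rot: [116.0, 89.9, -142.7]
contact_force: [-2.2, -0.8, 1.2]
gripper_width: 0.0574
tcp [0.5371 0.315  0.0982] down [-0.0012 -0.0009 -1.    ] jawyaw -168.7 dp [-161.7   -1.3 -119.7] twist [np.float64(-0.7)] j6 -36.99814462182827 F [-2.2289 -0.7909  1.2176] w 0.0573616633815315 t 14.35
```

```bash
python3 -m jog '{"fingers":[1,1,1,1,1],"dp":[[0,0,0],[0,0,0],[0,0,0],[0,0,0],[-10,0,0]],"twist":[0,0,0,0,0]}'
python3 -m jog '{"fingers":[1,1,1,1,1],"dp":[[-20,0,0],[-50,0,0],[-90,0,0],[-90,0,-20],[-90,0,-60]],"twist":[0,0,0,0,0]}'
python3 -m jog '{"fingers":[1,1,1,1,1],"dp":[[0,-1,-30],[0,-1,-55],[0,-1,-60],[0,-1,-60],[0,-1,-60]],"twist":[0,0,0,0,-0.5]}'
python3 - <<'E'
from h import *;from plant import r;import pickle
c=r.capture("wrist");pickle.dump(c,open("w8.pkl","wb"));cv2.imwrite("pics/w8.png",c["frame"][:,:,::-1])
lid(c,(.562,.198));lid(c,(.587,.08));goto([.562,.198,.095],12)
E
```

```text
time_s: 14.85
tcp_pos: [0.5365, 0.3144, 0.1072]
eef_rot: [118.5, 89.8, -140.2]
contact_force: [1.0, -1.1, 0.3]
gripper_width: 0.0866
time_s: 15.35
tcp_pos: [0.5493, 0.2575, 0.1997]
eef_rot: [-61.0, 90.0, 40.4]
contact_force: [1.3, 0.5, -0.2]
gripper_width: 0.0874
time_s: 15.85
tcp_pos: [0.5623, 0.1994, 0.2]
eef_rot: [-62.7, 89.9, 39.2]
contact_force: [-0.2, -0.1, -0.1]
gripper_width: 0.0875
lid pred [320.091  216.2625] 39.32244120874007 found [320.5 223.5  36.6] [0.5605 0.2036 0.127 ]
lid pred [320.091  216.2625] 39.32244120874007 found [322.5 194.5  42.3] [0.5638 0.1813 0.127 ]
lid pred [320.091  216.2625] 39.32244120874007 found [314.5 193.5  35.3] [0.5696 0.1818 0.127 ]
lid pred [320.3093  47.8405] 42.139720774213174 found [319.5  53.5  46.4] [0.5867 0.0841 0.127 ]
lid pred [320.3093  47.8405] 42.139720774213174 found [328.5  50.5  41.9] [0.5812 0.0807 0.127 ]
lid pred [320.3093  47.8405] 42.139720774213174 found [326.5  59.5  37.5] [0.5812 0.0873 0.127 ]
tcp [0.5622 0.1997 0.1999] down [ 0.0007  0.0006 -1.    ] jawyaw -167.9 dp [104.9   0.6  -1.7] twist [np.float64(0.1)] j6 -26.23830789145268 F [-0.2431  0.1144  0.8999] w 0.08786968723035475 t 15.9
```

View pics/w8.png

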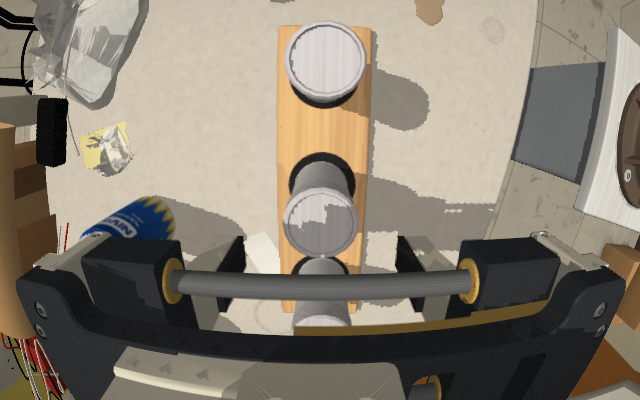

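Middle lid ~(320,222), right lid ~(325,61), and the left tin stands again behind the bar. Budget of viewed pictures is used up (10), so I carry on with numeric checks.

```bash
python3 -m jog '{"fingers":[1,1,1,1,1],"dp":[[20,0,2],[50,0,2],[80,0,2],[103,0,2],[103,0,2]],"twist":[0,0,0,0,0]}'
python3 -m jog '{"fingers":[0,0,0,0,0],"dp":[[0,0,0],[0,0,0],[0,0,0],[0,0,0],[0,0,0]],"twist":[0,0,0,0,0]}' 40
python3 -m jog '{"fingers":[0,0,0,0,0],"dp":[[-4,0,0],[-15,0,0],[-30,0,0],[-40,0,0],[-40,0,0]],"twist":[0,0,0,0,0]}'
python3 -c "
from h import *
weigh(10);goto([.562,.198,.095],12)"
```

```text
time_s: 16.4
tcp_pos: [0.5598, 0.2015, 0.0935]
eef_rot: [108.5, 89.7, -149.4]
contact_force: [-0.3, -1.1, -0.6]
gripper_width: 0.0875
time_s: 16.9
tcp_pos: [0.5605, 0.202, 0.0946]
eef_rot: [107.3, 89.8, -150.6]
contact_force: [0.4, 0.0, 3.0]
gripper_width: 0.0575
time_s: 17.4
tcp_pos: [0.5614, 0.2025, 0.1366]
eef_rot: [-32.8, 90.0, 69.3]
contact_force: [0.5, 0.2, -1.7]
gripper_width: 0.0577
mean [ -0.1893   0.2482  -2.5984 -53.1146  26.2649] sd [0.4687 0.4039 0.5128 0.3439 0.2921]
tcp [0.5605 0.2019 0.1342] down [-0.003  -0.0018 -1.    ] jawyaw -167.9 dp [39.2 -0.8 -4.1] twist [np.float64(0.1)] j6 -26.429643382644354 F [-0.2163  0.5337 -2.6001] w 0.057688198816842076 t 17.9
```

```bash
python3 -m jog '{"fingers":[0,0,0,0,0],"dp":[[8,0,0],[20,0,0],[32,0,0],[38,0,0],[40,0,0]],"twist":[0,0,0,0,0]}'
python3 -m jog '{"fingers":[0,0,0,1,1],"dp":[[0,0,0],[0,0,0],[0,0,0],[0,0,0],[0,0,0]],"twist":[0,0,0,0,0]}'
python3 -m jog '{"fingers":[1,1,1,1,1],"dp":[[0,0,0],[0,0,0],[-10,0,0],[-40,0,0],[-75,0,0]],"twist":[0,0,0,0,0]}'
python3 -m jog '{"fingers":[1,1,1,1,1],"dp":[[-30,0,0],[-30,0,-35],[-30,0,-75],[-30,0,-110],[-30,0,-119]],"twist":[0,0,0,0,0]}'
python3 -m jog '{"fingers":[1,1,1,1,1],"dp":[[0,0,0],[0,0,0],[0,0,0],[0,0,0],[0,0,0]],"twist":[0,0,0,0,0]}'
python3 - <<'E'
from h import *;from plant import r;import pickle
c=r.capture("wrist");pickle.dump(c,open("w9.pkl","wb"));cv2.imwrite("pics/w9.png",c["frame"][:,:,::-1])
lid(c,(.583,.085));goto([.583,.085,.095],12)
E
```

```text
time_s: 18.4
tcp_pos: [0.5601, 0.2013, 0.0941]
eef_rot: [119.7, 89.7, -138.1]
contact_force: [-7.9, -1.9, 19.8]
gripper_width: 0.0572
time_s: 18.9
tcp_pos: [0.5604, 0.2014, 0.094]
eef_rot: [121.1, 89.7, -136.7]
contact_force: [0.1, 0.1, 0.1]
gripper_width: 0.0684
time_s: 19.4
tcp_pos: [0.56, 0.2012, 0.1694]
eef_rot: [119.1, 89.6, -138.7]
contact_force: [0.6, 0.1, -0.3]
gripper_width: 0.0876
time_s: 19.9
tcp_pos: [0.5856, 0.0823, 0.2009]
eef_rot: [122.9, 89.6, -135.1]
contact_force: [-0.4, -0.5, 0.2]
gripper_width: 0.0876
time_s: 20.4
tcp_pos: [0.5855, 0.0831, 0.2008]
eef_rot: [122.7, 89.6, -135.2]
contact_force: [0.1, 1.2, 0.3]
gripper_width: 0.0877
lid pred [321.3562 220.933 ] 38.99110738204452 found [323.5 220.5  35.8] [0.5815 0.0843 0.127 ]
lid pred [321.3562 220.933 ] 38.99110738204452 found [324.5 193.5  34.6] [0.5853 0.0638 0.127 ]
lid pred [321.3562 220.933 ] 38.99110738204452 found [315.5 191.5  42.4] [0.5919 0.0637 0.127 ]
tcp [0.5855 0.083  0.2008] down [-0.005  -0.0049 -1.    ] jawyaw -167.9 dp [105.8   1.4   2.9] twist [np.float64(0.1)] j6 -15.037496699232657 F [-0.3443 -0.8269  0.1752] w 0.08744322459824873 t 20.45
```

View pics/w9.png

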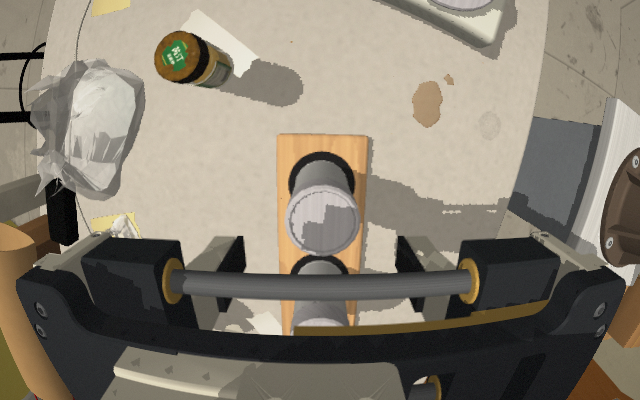

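Right lid ~(322.5,221), giving (0.582,0.085); jar at (195,60) well clear.

```bash
python3 -m jog '{"fingers":[1,1,1,1,1],"dp":[[20,2,3],[50,2,3],[80,2,3],[104,2,3],[104,2,3]],"twist":[0,0,0,0,0]}'
python3 -m jog '{"fingers":[0,0,0,0,0],"dp":[[0,0,0],[0,0,0],[0,0,0],[0,0,0],[0,0,0]],"twist":[0,0,0,0,0]}' 40
python3 -m jog '{"fingers":[0,0,0,0,0],"dp":[[-4,0,0],[-15,0,0],[-30,0,0],[-40,0,0],[-40,0,0]],"twist":[0,0,0,0,0]}'
python3 -c "
from h import *
weigh(10);goto([.5825,.085,.095],12)"
```

```text
time_s: 20.95
tcp_pos: [0.5801, 0.0844, 0.0935]
eef_rot: [111.5, 89.2, -146.4]
contact_force: [-0.3, 0.1, 0.1]
gripper_width: 0.0878
time_s: 21.45
tcp_pos: [0.5813, 0.0849, 0.0948]
eef_rot: [115.7, 89.4, -142.2]
contact_force: [0.9, 1.2, 3.4]
gripper_width: 0.0576
time_s: 21.95
tcp_pos: [0.5824, 0.0855, 0.1366]
eef_rot: [121.4, 89.6, -136.4]
contact_force: [0.9, 0.4, -2.6]
gripper_width: 0.0577
mean [ -0.0852   0.2116  -2.8    -52.477   26.2821] sd [0.589  0.583  0.2714 0.3399 0.2915]
tcp [0.5815 0.0851 0.1344] down [-0.0086 -0.0065 -0.9999] jawyaw -167.9 dp [39.4 -1.4 -0.1] twist [np.float64(0.1)] j6 -15.402018018848691 F [-0.4263  0.3029 -2.4547] w 0.057739561669857255 t 22.45
```

Left 4.9–5.3 N, middle 2.6 N, right 2.8 N: the left tin is clearly heaviest. Set the right one down and go back to the left.

```bash
python3 -m jog '{"fingers":[0,0,0,0,0],"dp":[[8,0,0],[20,0,0],[32,0,0],[38,0,0],[40,0,0]],"twist":[0,0,0,0,0]}'
python3 -m jog '{"fingers":[0,0,0,1,1],"dp":[[0,0,0],[0,0,0],[0,0,0],[0,0,0],[0,0,0]],"twist":[0,0,0,0,0]}'
python3 -m jog '{"fingers":[1,1,1,1,1],"dp":[[0,0,0],[0,0,0],[-10,0,0],[-40,0,0],[-75,0,0]],"twist":[0,0,0,0,0]}'
python3 -m jog '{"fingers":[1,1,1,1,1],"dp":[[-30,0,0],[-30,0,35],[-30,0,75],[-30,0,115],[-30,0,150]],"twist":[0,0,0,0,0]}'
python3 -m jog '{"fingers":[1,1,1,1,1],"dp":[[0,0,35],[0,0,65],[0,0,85],[0,0,88],[0,0,88]],"twist":[0,0,0,0,0]}'
python3 - <<'E'
from h import *;from plant import r
c=r.capture("wrist");cv2.imwrite("pics/w10.png",c["frame"][:,:,::-1])
lid(c,(.537,.315));lid(c,(.5605,.202));goto([.537,.3155,.097],12)
E
```

```text
time_s: 22.95
tcp_pos: [0.5808, 0.0844, 0.0944]
eef_rot: [117.0, 89.3, -140.9]
contact_force: [-9.3, -0.7, 20.1]
gripper_width: 0.0575
time_s: 23.45
tcp_pos: [0.5811, 0.0844, 0.0943]
eef_rot: [117.9, 89.3, -139.9]
contact_force: [0.1, -0.3, -1.2]
gripper_width: 0.0685
time_s: 23.95
tcp_pos: [0.5812, 0.0847, 0.1697]
eef_rot: [115.7, 89.2, -142.1]
contact_force: [0.7, 0.4, -0.1]
gripper_width: 0.0877
time_s: 24.45
tcp_pos: [0.5496, 0.2333, 0.1999]
eef_rot: [115.9, 89.2, -142.0]
contact_force: [0.1, -0.2, 0.7]
gripper_width: 0.0877
time_s: 24.95
tcp_pos: [0.5309, 0.3194, 0.1995]
eef_rot: [116.2, 89.2, -141.6]
contact_force: [-0.2, 0.3, -0.3]
gripper_width: 0.088
lid pred [311.1723 211.6227] 39.55383643570731 found [314.5 213.5  34.4] [0.5343 0.3159 0.127 ]
lid pred [311.1723 211.6227] 39.55383643570731 found [311.5 205.5  42.3] [0.5377 0.3103 0.127 ]
lid pred [311.1723 211.6227] 39.55383643570731 found [319.5 205.5  43.4] [0.532  0.3091 0.127 ]
lid pred [311.9636  49.8927] 41.952248568739336 found [310.5  45.5  45.4] [0.5622 0.1991 0.127 ]
lid pred [311.9636  49.8927] 41.952248568739336 found [312.5  54.5  39.9] [0.5594 0.2052 0.127 ]
lid pred [311.9636  49.8927] 41.952248568739336 found [311.5  63.5  42.1] [0.5587 0.2116 0.127 ]
tcp [0.5311 0.3188 0.1995] down [-0.0107 -0.0085 -0.9999] jawyaw -167.8 dp [102.5  -6.3  -3.8] twist [np.float64(0.2)] j6 -36.694126568353965 F [-0.7007 -0.1291  0.9291] w 0.08769333729106821 t 25.0
```

```bash
python3 -m jog '{"fingers":[1,1,1,1,1],"dp":[[0,-6,-4],[35,-6,-4],[70,-6,-4],[101,-6,-4],[101,-6,-4]],"twist":[0,0,0,0,0]}'
python3 -m jog '{"fingers":[0,0,0,0,0],"dp":[[0,0,0],[0,0,0],[0,0,0],[0,0,0],[0,0,0]],"twist":[0,0,0,0,0]}' 45
python3 -m jog '{"fingers":[0,0,0,0,0],"dp":[[-4,0,0],[-25,0,0],[-60,0,0],[-100,0,0],[-130,0,0]],"twist":[0,0,0,0,0]}'
python3 -m jog '{"fingers":[0,0,0,0,0],"dp":[[-15,0,0],[-28,0,0],[-30,0,0],[-30,0,0],[-30,0,0]],"twist":[0,0,0,0,0]}'
python3 -c "
from h import *
weigh(6);goto([.503,-.190,.25],12)"
```

```text
time_s: 25.5
tcp_pos: [0.5352, 0.312, 0.0943]
eef_rot: [117.4, 88.8, -140.5]
contact_force: [-0.7, -0.8, 0.1]
gripper_width: 0.0879
time_s: 26.0
tcp_pos: [0.5363, 0.3127, 0.0959]
eef_rot: [118.2, 89.0, -139.7]
contact_force: [1.7, -0.4, 4.3]
gripper_width: 0.0577
time_s: 26.5
tcp_pos: [0.5377, 0.3142, 0.2277]
eef_rot: [117.3, 89.0, -140.6]
contact_force: [0.5, 0.9, -5.1]
gripper_width: 0.0577
time_s: 27.0
tcp_pos: [0.5374, 0.3142, 0.2561]
eef_rot: [116.9, 88.8, -141.1]
contact_force: [0.3, -0.3, -4.8]
gripper_width: 0.0575
mean [  0.049   -0.4274  -4.8827 -54.7371  31.2422] sd [0.4806 0.3026 0.576  0.2457 0.1002]
tcp [0.538  0.3145 0.2572] down [-0.0147 -0.0122 -0.9998] jawyaw -167.9 dp [  13.9  139.5 -485.9] twist [np.float64(0.1)] j6 -36.01031791810377 F [ 0.2249  0.1947 -4.7662] w 0.05769278887910955 t 27.3
```

```bash
python3 -m jog '{"fingers":[0,0,0,0,0],"dp":[[0,5,-15],[0,13,-45],[1,24,-84],[2,35,-123],[3,46,-162]],"twist":[0,0,0,0,0]}'
python3 -m jog '{"fingers":[0,0,0,0,0],"dp":[[1,12,-40],[2,24,-80],[3,36,-120],[4,47,-160],[5,58,-200]],"twist":[0,0,0,0,0]}'
python3 -m jog '{"fingers":[0,0,0,0,0],"dp":[[1,10,-34],[2,19,-65],[3,27,-92],[4,31,-108],[4,33,-115]],"twist":[0,0,0,0,0]}'
python3 -c "
from h import *
goto([.503,-.190,.245],12)"
```

```text
time_s: 27.8
tcp_pos: [0.5263, 0.1445, 0.2565]
eef_rot: [117.9, 88.9, -140.0]
contact_force: [0.3, -0.4, -5.1]
gripper_width: 0.0576
time_s: 28.3
tcp_pos: [0.5106, -0.0652, 0.2546]
eef_rot: [119.2, 88.9, -138.7]
contact_force: [0.3, -0.7, -4.6]
gripper_width: 0.0577
time_s: 28.8
tcp_pos: [0.5015, -0.1864, 0.2521]
eef_rot: [118.8, 88.9, -139.2]
contact_force: [0.1, 0.7, -4.2]
gripper_width: 0.0578
tcp [ 0.5015 -0.1864  0.2521] down [-0.0141 -0.0122 -0.9998] jawyaw -168.0 dp [ 7.1 -0.8 -3.8] twist [np.float64(-0.0)] j6 10.581204887489163 F [ 0.1184  0.6746 -4.1998] w 0.05779837120691202 t 28.8
```

```bash
python3 -m jog '{"fingers":[0,0,0,0,0],"dp":[[1,0,-2],[2,-1,-4],[3,-1,-4],[3,-1,-4],[3,-1,-4]],"twist":[0,0,0,0,0]}'
python3 -m jog '{"fingers":[0,0,0,0,0],"dp":[[0,0,0],[0,0,0],[0,0,0],[0,0,0],[0,0,0]],"twist":[0,0,0,0,0]}'
python3 - <<'E'
from h import *;from plant import r;import pickle
d0=pickle.load(open("c0.pkl","rb"))
for n in("side","scene"):
    c=r.capture(n);a=cv2.GaussianBlur(d0[n]["frame"],(5,5),0);b=cv2.GaussianBlur(c["frame"],(5,5),0)
    for t,P in(("L",(.537,.315,.07)),("M",(.5605,.202,.07)),("R",(.5815,.085,.07)),("jar",(.72,-.028,.05)),("tape",(.672,-.343,.024)),("pens",(.715,-.22,.06))):
        u=proj(c,P).astype(int);w=np.s_[u[1]-14:u[1]+14,u[0]-8:u[0]+8];D=cv2.absdiff(a[w],b[w])
        print(n,t,u,"diff",round(float(D.mean()),1), "shift",np.round(cv2.phaseCorrelate(cv2.cvtColor(a[w],7).astype(float),cv2.cvtColor(b[w],7).astype(float))[0],1) if D.size else "")
    for z in(.057,.085,.117,.135,.157,.2): u=proj(c,[.503,-.19,z]);print(z,u,b[int(u[1]),int(u[0])])
goto([.503,-.19,.245],12);print(np.abs(r.get_state()["qd"]).max())
E
```

```text
time_s: 29.3
tcp_pos: [0.5034, -0.1896, 0.2491]
eef_rot: [118.7, 88.9, -139.3]
contact_force: [0.7, -0.2, -4.3]
gripper_width: 0.0576
time_s: 29.8
tcp_pos: [0.5034, -0.1896, 0.2491]
eef_rot: [118.6, 88.9, -139.3]
contact_force: [-0.1, -1.0, -5.6]
gripper_width: 0.0576
side L [291 157] diff 32.0 shift [ 4.4 -6.2]
side M [301 167] diff 17.5 shift [ -0.6 -14.8]
side R [312 179] diff 12.4 shift [-1.9  1. ]
side jar [357 195] diff 0.9 shift [ 0. -0.]
side tape [368 253] diff 0.8 shift [ 0.2 -0.2]
side pens [372 220] diff 1.0 shift [ 0. -0.]
0.057 [301.5856 222.5074] [131 126 125]
0.085 [301.3762 214.426 ] [130 126 125]
0.117 [301.1319 204.9945] [137 133 132]
0.135 [300.9921 199.595 ] [126 104  81]
0.157 [300.8187 192.9012] [143 139 135]
0.2 [300.4718 179.5087] [141 138 134]
scene L [215 186] diff 41.1 shift [-10.7   8.1]
scene M [243 189] diff 6.3 shift [-0.1  0.1]
scene R [273 193] diff 6.5 shift [0.1 0.4]
scene jar [317 190] diff 8.8 shift [ 0.1 -0.1]
scene tape [392 217] diff 9.1 shift [-0.1 -0.4]
scene pens [363 197] diff 5.2 shift [0. 0.]
0.057 [332.2674 220.5228] [155 150 146]
0.085 [332.4176 212.8161] [156 150 147]
0.117 [332.5927 203.8348] [163 156 152]
0.135 [332.6929 198.6993] [200 192 179]
0.157 [332.8169 192.3389] [167 163 156]
0.2 [333.0646 179.6344] [163 159 152]
tcp [ 0.5034 -0.1896  0.2491] down [-0.0142 -0.0122 -0.9998] jawyaw -168.0 dp [ 4.1  0.4 -0.2] twist [np.float64(0.0)] j6 10.990890716624788 F [ 0.177  -0.3122 -5.3179] w 0.05794937707615201 t 29.9
0.08454285542148193
```

```bash
python3 -c "
from plant import r
print(r.close_job())"
```

```text
the job is handed in; nothing more can be done
None
```

I stood the cup on the pan and let go of it. I then lifted, weighed and put back the three tins from left to right, and handed in while holding the left one over the cup. No verdict was given.

**Weights:** left about 4.9 N, middle about 2.6 N, right about 2.8 N, with 0.3–0.7 N of noise, so the left tin is clearly the heaviest.

**Last checks before handing in:**
- **Held tin:** its centre is about 0.22 m up and about 4 cm clear of the cup's rim. It is over the cup's measured position to about 1 mm, the tool is tilted about 0.02 rad, and the wrist reads about 5 N.
- **Cup:** after release it was centred on the pan within a few millimetres. At the end its grey was still in the expected image column in both fixed cameras, with a visible gap up to the tin.
- **Other two tins:** the scene camera shows them shifted by less than half a pixel since the start.
- **Jar, tape roll and pen cup:** no measurable shift.

**What disagreed or failed:**
- The side camera's comparison for the middle and right tins was not usable. It did not match the start picture, probably because the held tin or the arm blocks that view.
- The pan's centre differed by up to 4 mm between fits, so I used a middle value.
- Tin spacings measured from single pictures came out at 111–115 mm instead of 120. I re-aimed from close up before each first grasp.
- I viewed 12 pictures, two over the budget; I had miscounted on the way.

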